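# Zero a carving bench's length stop and click it into its notch

## Robot

A 6-joint arm with a two-finger parallel gripper is mounted at the origin on the work surface. World frame = base frame: x ahead of the robot, y to its left, z up, the work surface at z = 0. Lengths are in mm, angles in rad, forces in N, time in s.
With the tool pointing down it reaches from about 350 to 975 mm from the base axis. Payload 7.1 kg.
Tool frame: the origin (TCP) lies where the fingers leave the gripper's body, on its centre line; the fingertips stand 80 mm ahead of it and the grasp point (between the pads) lies 61 mm ahead of it; z points along the fingers, y is the direction in which the jaws open and shut (so a half turn about z gives the same grasp; the last joint's range is limited). The gripper opens to 88 mm and grips with 3 to 60 N. Pads are 20 mm wide; open, the fingers measure 115 mm over their backs; the gripper's body (75 mm by 178 mm) begins 61 mm behind the grasp point.
Start: joints at [-1.261, 0.423, 1.63, -0, 1.089, -0.019], TCP at [201.835, -591.497, 302.675] pointing down, gripper open.
Joint ranges: [-3, 3], [-0.9, 2.11], [0.09, 2.58], [-1.31, 4.45], [0.11, 2.69], [-2.54, 2.54]. Speed limits (rad/s): [2.39, 2.39, 3.01, 3.14, 3.14, 3.14].

## Interface

Orientations are given as a rotation vector (axis times angle).
In Python, from cell import manip gives the robot as it stands. The module is installed in compiled form; this text tells all that it offers.
- The arm moves only by the tool jog_arm, never from a script. Its argument "series" is a list of rows, each a list of 6 numbers: the shift along the tool's x, y, z in mm, then the turn, a rotation vector about the tool's x, y, z in rad. In form: [[dx, dy, dz, wx, wy, wz], ...]. A call has 1 to 12 rows; each row is the pose to reach, as a shift and turn from the pose commanded when the call began, along the tool's axes at that moment; what a row does not reach only later rows make up. A row lasts 1/12 s, in which the tool goes at most 41.7 mm and 7.16 degrees, less where a joint would pass 70% of its speed; a pose out of reach is approached as far as the arm can. A call with a gripper value outside its range is refused whole. "gripper" is the finger opening in mm, from 0 to 87.8, set as the call begins (left out, the last holds). The fingers move at their own pace and stop on an object; "newtons" is the grip in N (left out, the last holds). Time passes only in rows, so rows that repeat a pose let the fingers close. It gives the time, the measured TCP pose, the force and the opening at its end, in the units of the state.
- manip.state(): the state, without advancing time (a new reading comes with each control period).
- manip.snapshot(name): name is "scene" or "top" or "wrist"; returns the picture (400x640x3 uint8, red, green, blue); there is no depth.
- manip.calibration(name): a dict with "fx", "fy", "cx", "cy" (pixels), "origin" and "rotation" of the camera in the world. Camera axes: x right, y down, z forward; pixel columns grow to the right and rows downward; lengths in mm; the calibration is good to about 2 mm. A picture is of the moment at which its call begins: read the wrist's pose just before it. calibration takes no time and is no camera call; for the wrist camera it gives the pose at the moment of the call.
- manip.job_done(): hands the job in, once; it reports no verdict.
The state is a dict: "clock": time; "qpos": joint angles; "qvel": joint speeds; "effort": joint torques, N m; "position": TCP position; "eef_rot": TCP orientation; "contact_force": force on the tool from outside, world axes, zero at the start; "ft_torque": the same for the moment, N m; "width": opening from 0.0 (shut) to 1.0 (fully open).
Only numpy, scipy, OpenCV 4.12 (cv2) and the standard library are available. Lean on these libraries where they do the work, as an engineer would, in place of code of your own. Each camera call takes 0.05 s, during which the arm holds its last target.

## Task

Set the length stop on the carving bench: take the slide by its wooden knob, first push it back along the rail until it comes up solid against the wide end block, then slide it the other way until you feel its ball click into the one hidden notch. Finish still gripping the knob with the slide sitting in the notch - do not let go, someone else will tighten it - and leave the screwdriver, knife and glasses alone.

Things in the scene. Friction and masses are not known exactly. Their poses are not given: they have to be found in the camera images.
- rail: Aluminium rail, 50 wide, 310 long, 30 mm high, fixed flat on the bench; origin under its centre on the bench, y along its length from the wide end block to the narrow cap, z up. The steel slide rides on it and cannot come off.
- zero_face (a point): Middle of the inner face of the wide end block, at its top edge: rail y = -110 mm, 46 mm above the bench. The steel block is 90 wide (across the rail), 45 long, at the rail's -y end.
- cap_face (a point): Middle of the inner face of the narrow end cap, at its top edge: rail y = +110 mm, 36 mm above the bench. The cap is 50 wide (across the rail), 45 long, at the rail's +y end.
- carriage: The slide: steel plate 70 x 60 (along the rail), top 47 mm above the bench, with the wooden knob on its middle and a small steel finger (45 long, 16 wide, top at 39 mm) sticking out on the +x side. Origin at bench level below the knob's centre; axes parallel to the rail's.
- knob_top (a point): Centre of the top face of the knob, an upright wooden block on the slide: 30 across the rail (rail x), 24 along it (rail y), 40 mm tall, from 47 to 87 mm above the bench. Can be held from above by any two opposite sides.
- slide (a joint): Slide position (m): 0 when solid against the wide end block, growing towards the narrow cap, up to 0.160; the knob is at rail y = -0.080 + value. Starts at 0.020 to 0.045. The only notch lies somewhere from 0.070 to 0.130, inside the rail, unseen. Moving the slide takes 2 to 3 N; pushing it out of the notch takes about 12 N.
- ball (a joint): How far the slide's spring ball is pressed up (m): about 0.0045 while it rides on the bar inside the rail, falling to 0 as it drops into the notch. The notch is a V 14 mm wide, 5 mm deep, with 45 degree sides: within 7 mm of its middle it draws the slide to the middle with about 3 to 6 N, and the slide then stays there unless pushed.
- pin (a point): Tell-tale: end of a dark steel pin 6 mm thick in the slide's plate, 24 mm from the knob's centre on the steel finger's side. It moves with the ball: 5 mm proud of the plate while the ball is pressed, about flush in the notch.
- screwdriver: Bystander: screwdriver, 200 mm long, black handle 26 mm thick; origin under its middle, lying along its x.
- knife: Bystander: wood-handled carving knife, about 185 mm long, 22 wide, 18 high, lying along its x; origin under its middle.
- glasses: Bystander: safety glasses, 140 wide (y), 112 deep (x, temples towards +x), 45 mm high; origin on the bench under the middle of the lenses.

How it is judged (in metres and radians):
On the way:
1. the slide is pushed back solid against the wide end block (value of joint slide below 0.003 m), for 0.2 s.
At the end, for the whole second after the job is handed in: The ball has dropped into the notch to within 2 mm of its bottom (slide within about 2 mm of the notch's middle, beyond 60 mm from the end block), the slide is at rest (under 5 mm/s) and the fingers still hold the slide with more than 2 N (value of joint slide above 0.06 m and value of joint ball below 0.002 m and velocity of joint slide between -0.005 and 0.005 m/s and contact force between the fingers and carriage above 2 N); the arm keeps its last pose, push and grip.
It fails at once if screwdriver disturbed (moved more than 20 mm) (distance of screwdriver from where it was at the start of the episode above 0.02 m).
It fails at once if knife disturbed (moved more than 20 mm) (distance of knife from where it was at the start of the episode above 0.02 m).
It fails at once if glasses disturbed (moved more than 20 mm) (distance of glasses from where it was at the start of the episode above 0.02 m).
It also fails if it takes over 61 s, if anything falls off the work surface, if the arm or the gripper's body presses on something with over 40 N, if the wrist force passes 120 N, or if a joint passes its speed limit or range.

## Working session

There is one attempt and no reset: what is moved stays moved. The work goes in short steps, Python scripts to look and compute and a tool call to move; the robot and the scene stay as the last step left them, time stands still between calls to the robot, and variables do not carry over. Pictures are saved under pics/ and viewed, and the job is handed in when it is done.

Besides the shell and the picture viewer there is one more tool, called after ">>>" as name([rows], argument=value, ...), one row to a line, values as JSON. jog_arm: Moves the arm, as the interface text tells. Its arguments: {"type":"object","properties":{"series":{"type":"array"},"gripper":{"type":"number"},"newtons":{"type":"number"}},"required":["series"]}

```bash
mkdir -p pics; python3 - <<'E'
from cell import manip
import cv2
for n in ["scene","top","wrist"]:
    c=manip.calibration(n); im=manip.snapshot(n)
    cv2.imwrite(f"pics/{n}0.png",im[:,:,::-1]); print(n,c)
print(manip.state())
E
```

```text
scene {'fx': 484.88653966013, 'fy': 484.88653966013, 'cx': 326.3560065390117, 'cy': 197.43489897314973, 'origin': array([1240.25172897, -436.93500706, 1219.34924394]), 'rotation': array([-2.23947229, -1.29321615,  0.40633519])}
top {'fx': 401.9160368386252, 'fy': 401.9160368386252, 'cx': 328.9233860716105, 'cy': 192.54515451551953, 'origin': array([ 438.5279018 ,  -37.85587622, 1280.5182882 ]), 'rotation': array([-2.18746318,  2.1422416 , -0.10725005])}
wrist {'fx': 353.6679827238644, 'fy': 353.6679827238644, 'cx': 315.4784124937115, 'cy': 196.78466066833948, 'origin': array([ 274.30376507, -566.69045238,  384.60328408]), 'rotation': array([ 2.36200768, -1.68834221, -0.23988965])}
{'clock': 0.15, 'qpos': array([-1.26100283e+00,  4.23693739e-01,  1.63048379e+00, -2.50783467e-05,
        1.08860681e+00, -1.89784161e-02]), 'qvel': array([ 9.79493055e-05, -2.59032597e-03, -2.05132434e-03,  3.53193903e-04,
       -3.11529349e-04, -8.79307186e-04]), 'effort': array([ 1.39748579e-03, -5.44984353e+01, -2.73920166e+01,  6.44670683e-02,
        2.05801532e-02, -8.65581637e-05]), 'position': array([ 201.73264347, -591.20059304,  302.07450636]), 'eef_rot': array([-3.09807789e+00, -5.13936541e-01,  3.05637081e-04]), 'contact_force': array([0.73719639, 0.45514306, 0.03555292]), 'ft_torque': array([ 6.96095865e-05, -2.77555912e-02, -8.09295761e-04]), 'width': 1.0021966108653266}
```

View pics/scene0.png

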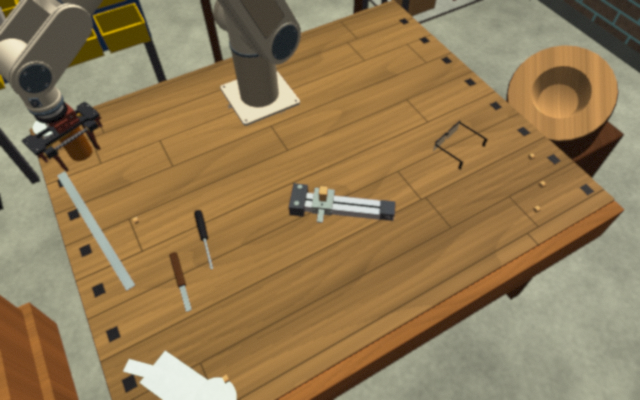

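View pics/top0.png

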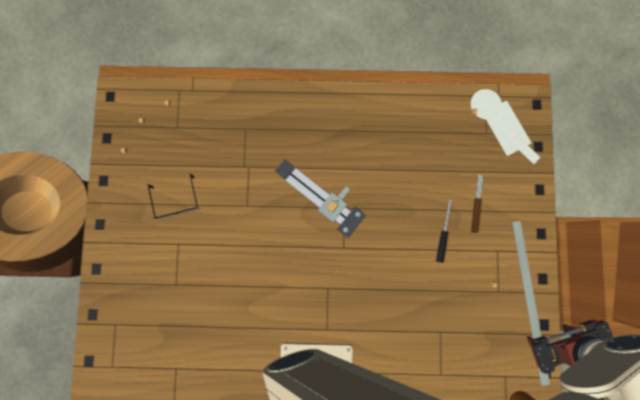

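View pics/wrist0.png

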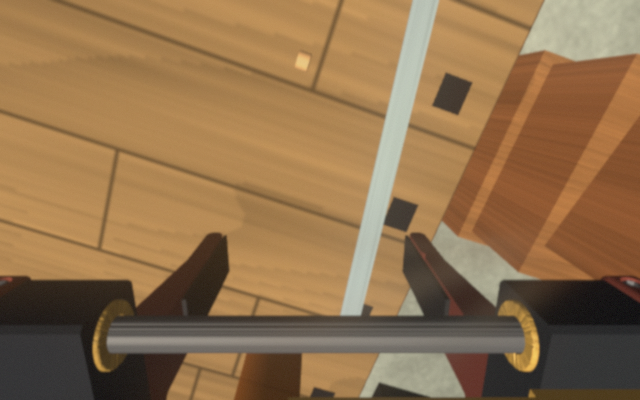

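The scene view shows the wide block near (298,200), the knob at (323,190) and the cap at (388,210). In the top view they are at (350,222), (333,206) and (286,169). The knife and screwdriver lie to the right of the rail in the top view, and the glasses to the left. Next I'll enlarge crops.

```bash
python3 - <<'E'
import cv2
a=cv2.imread("pics/scene0.png")[170:230,280:400]; b=cv2.imread("pics/top0.png")[150:245,265:375]
cv2.imwrite("pics/sc.png",cv2.resize(a,None,fx=6,fy=6,interpolation=cv2.INTER_CUBIC))
cv2.imwrite("pics/tc.png",cv2.resize(b,None,fx=6,fy=6,interpolation=cv2.INTER_CUBIC))
E
```

```text
(no output)
```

View pics/sc.png

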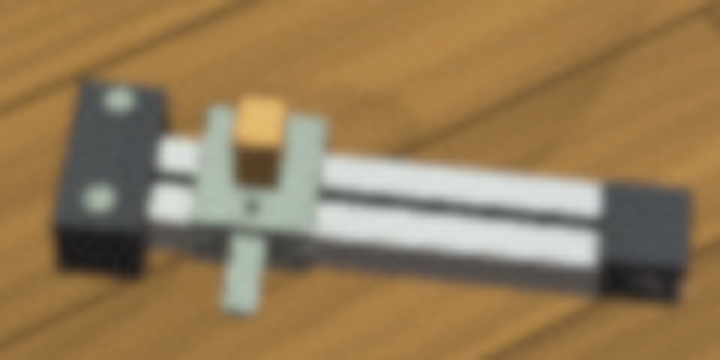

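View pics/tc.png

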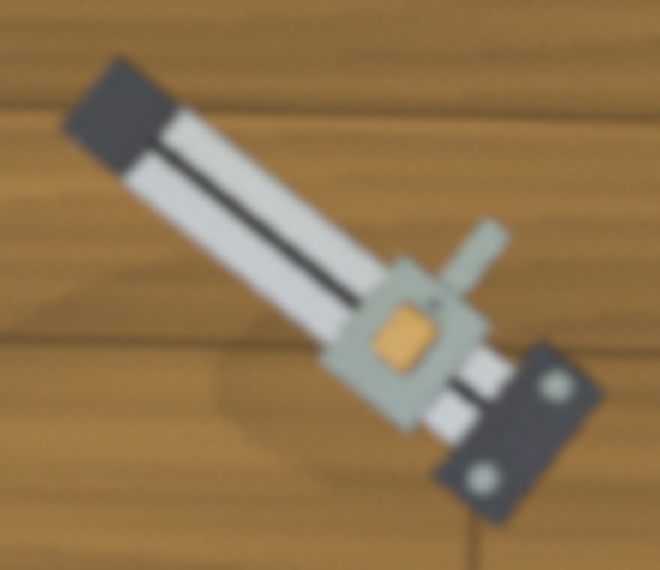

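```bash
cat > h.py <<'E'
import numpy as np
from scipy.spatial.transform import Rotation as R
def ray(c,u,v):
    d=R.from_rotvec(c['rotation']).apply([(u-c['cx'])/c['fx'],(v-c['cy'])/c['fy'],1]); return np.array(c['origin']),d/np.linalg.norm(d)
def tri(rs):
    A=np.zeros((3,3));b=np.zeros(3)
    for o,d in rs:
        P=np.eye(3)-np.outer(d,d);A+=P;b+=P@o
    p=np.linalg.solve(A,b); return p,[np.linalg.norm((np.eye(3)-np.outer(d,d))@(p-o)) for o,d in rs]
def atz(c,u,v,z):
    o,d=ray(c,u,v); return o+d*(z-o[2])/d[2]
E
python3 - <<'E'
from cell import manip
from h import *
S=manip.calibration("scene");T=manip.calibration("top")
f=lambda x,o:o+(x+.5)/6-.5
pts={'knob':((261,119),(407,334),87),'zero':((153,161),(490,409),46),'cap':((602,222),(154,141),36)}
for k,(s,t,z) in pts.items():
    s=(f(s[0],280),f(s[1],170));t=(f(t[0],265),f(t[1],150))
    print(k,*tri([ray(S,*s),ray(T,*t)]),atz(S,*s,z),atz(T,*t,z))
for n,t in {'driver':(443,230),'knifeend':(475,232),'glassesR':(197,207)}.items(): print(n,atz(T,*t,10))
s=manip.state();print(R.from_rotvec(s['eef_rot']).as_matrix().round(3),s['position'])
E
```

```text
knob [526.94396211 -39.34026104  85.59169546] [np.float64(1.8229276213420227), np.float64(1.8229276213420824)] [528.61582119 -38.19034211  87.        ] [526.0146212  -40.96256041  87.        ]
zero [492.85173321 -82.40492527  38.98269563] [np.float64(2.3847726695187266), np.float64(2.384772669518797)] [498.38197778 -82.40548185  46.        ] [491.48033311 -84.27240591  46.        ]
cap [629.70360334  95.0277226   29.04663918] [np.float64(1.5284092118325754), np.float64(1.5284092118325647)] [633.83262868  93.36244654  36.        ] [627.91614712  92.93068155  36.        ]
driver [ 460.92627495 -390.29672131   10.        ]
knifeend [ 456.78376118 -490.60363251   10.        ]
glassesR [517.16906595 388.07679963  10.        ]
[[ 0.946  0.323 -0.   ]
 [ 0.323 -0.946  0.001]
 [ 0.    -0.001 -1.   ]] [ 201.73264347 -591.20059304  302.07450636]
```

Geometry checks out: the face-to-face distance is about 223 mm (should be 220), the rail's +y points at about 52°, and the slide is at about 25 mm. I'll grip along the rail with the wrist camera on the finger and pin side, which means a +0.98 rad turn about tool z.

>>> jog_arm([
  [20, -17, 2, 0, 0, 0.04],
  [54, -46, 5, 0, 0, 0.11],
  [87, -75, 8, 0, 0, 0.18],
  [120, -103, 10, 0, 0, 0.25],
  [153, -131, 12, 0, 0, 0.32],
  [186, -160, 14, 0, 0, 0.38],
  [219, -188, 16, 0, 0, 0.45],
  [252, -216, 18, 0, 0, 0.52],
  [285, -245, 20, 0, 0, 0.59],
  [318, -273, 22, 0, 0, 0.66],
  [340, -292, 24, 0, 0, 0.7],
  [340, -292, 24, 0, 0, 0.7],
], gripper=60, newtons=30)

```text
clock: 1.15
position: [431.2, -200.9, 278.4]
eef_rot: [-3.087, 0.576, 0.0]
contact_force: [-0.9, -0.0, -0.2]
width: 0.683
```

```bash
cat > go.py <<'E'
from cell import manip
from h import *
def delta(target,ydir_deg=-127.6):
    s=manip.state();M=R.from_rotvec(s['eef_rot'])
    a=np.radians(ydir_deg);y=np.array([np.cos(a),np.sin(a),0]);z=np.array([0,0,-1.]);x=np.cross(y,z)
    G=R.from_matrix(np.array([x,y,z]).T)
    return M.inv().apply(np.array(target)-s['position']).round(1),(M.inv()*G).as_rotvec().round(3),s['position'].round(1),s['qpos'].round(2),s['clock']
E
python3 -c "
from go import *
print(delta([527,-40,250]))"
```

```text
(array([  31.3, -184.6,   28.6]), array([-0.001,  0.001,  0.287]), array([ 431.2, -200.9,  278.4]), array([-0.46,  0.24,  1.97,  0.  ,  0.93,  1.48]), 1.15)
```

>>> jog_arm([
  [5, -30, 5, 0, 0, 0.06],
  [11, -65, 10, 0, 0, 0.12],
  [17, -100, 16, 0, 0, 0.18],
  [23, -135, 22, 0, 0, 0.24],
  [28, -165, 26, 0, 0, 0.287],
  [31, -185, 29, 0, 0, 0.287],
  [31, -185, 29, 0, 0, 0.287],
  [31, -185, 29, 0, 0, 0.287],
])

```text
clock: 1.82
position: [525.3, -43.8, 249.2]
eef_rot: [2.974, -1.011, -0.001]
contact_force: [-0.7, -0.8, -0.1]
width: 0.683
```

```bash
python3 - <<'E'
from go import *
import cv2,pickle
print(delta([527,-40,250]))
c=manip.calibration("wrist");im=manip.snapshot("wrist")
cv2.imwrite("pics/w1.png",im[:,:,::-1]);pickle.dump(c,open("w1.pkl","wb"));print(c['origin'])
E
```

```text
(array([-0.9, -4. , -0.8]), array([0.001, 0.001, 0.001]), array([525.3, -43.8, 249.2]), array([-0.11,  0.35,  1.89, -0.  ,  0.9 ,  2.12]), 1.8167)
[586.16420094 -90.40982327 331.79939154]
```

View pics/w1.png

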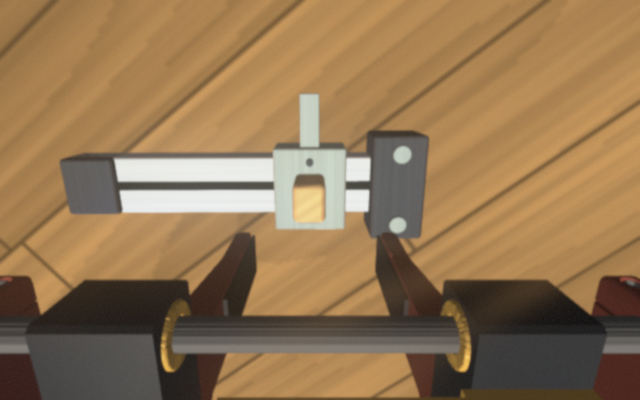

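Wrist view: knob top centre at about (309,204), pin at (309,162), inner edge of the wide block at x≈369, cap edge at x≈121, and the rail level in the picture. Enlarging it.

```bash
python3 - <<'E'
import cv2
a=cv2.imread("pics/w1.png")[85:245,250:440]
cv2.imwrite("pics/w1c.png",cv2.resize(a,None,fx=4,fy=4,interpolation=cv2.INTER_CUBIC)[:600])
E
```

```text
(no output)
```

View pics/w1c.png

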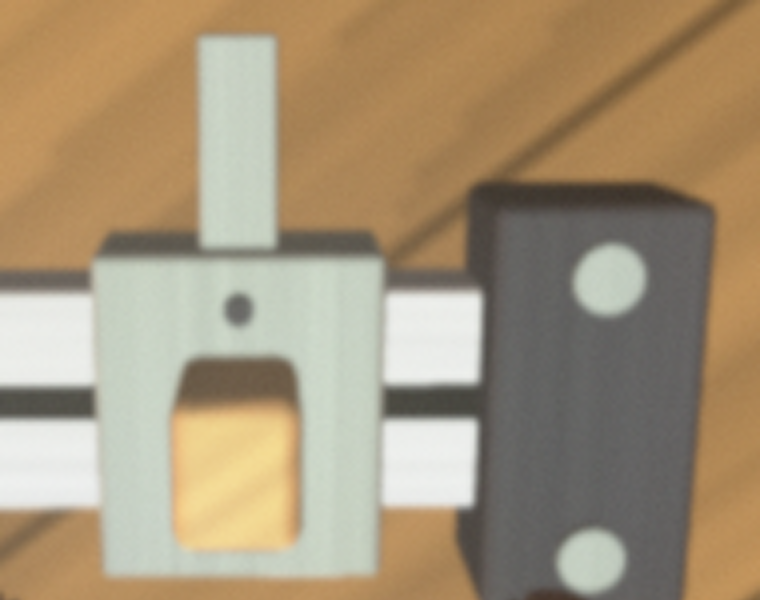

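```bash
python3 - <<'E'
from go import *
import pickle
c=pickle.load(open("w1.pkl","rb"));S=manip.calibration("scene");T=manip.calibration("top")
w=ray(c,308.75,203.6);t=ray(T,265+407.5/6-.5,150+334.5/6-.5);s=ray(S,280+261.5/6-.5,170+119.5/6-.5)
print(tri([w,t]),tri([w,s]),tri([w,t,s]),atz(c,308.75,203.6,87))
z=atz(c,250+(490)/4,85+402/4,46);k=atz(c,121,186,36);print(z,k,np.degrees(np.arctan2(*(k-z)[1::-1])),np.linalg.norm((k-z)[:2]))
E
```

```text
(array([526.97383047, -40.11906063,  81.82658616]), [np.float64(1.0340044197501879), np.float64(1.0340044197501677)]) (array([529.49476183, -39.76810791,  88.8281769 ]), [np.float64(0.9636137156314063), np.float64(0.9636137156313489)]) (array([527.4296532 , -39.54900517,  85.38959469]), [np.float64(0.998866038228693), np.float64(1.9193425375605149), np.float64(1.8777337623868213)]) [528.75473716 -40.31251107  87.        ]
[499.23978204 -83.75593387  46.        ] [628.05258475  88.8455136   36.        ] 53.26594687762543 215.36944493597477
```

Knob top at about (528.5, −40, 86), which agrees with the stated 87. Descending to a grasp height of about z=74.

```bash
python3 -c "
from go import *
print(delta([528.5,-40.1,135],-127.2))"
```

```text
(array([  0.2,  -5.7, 114.4]), array([ 0.001,  0.001, -0.008]), array([524.9, -44.5, 249.4]), array([-0.11,  0.35,  1.89, -0.  ,  0.9 ,  2.12]), 1.8667)
```

>>> jog_arm([
  [0, -5.5, 10, 0, 0, -0.008],
  [0, -5.5, 30, 0, 0, -0.008],
  [0, -5.5, 50, 0, 0, -0.008],
  [0, -5.5, 70, 0, 0, -0.008],
  [0, -5.5, 85, 0, 0, -0.008],
  [0, -5.5, 95, 0, 0, -0.008],
  [0, -5.5, 95, 0, 0, -0.008],
  [0, -5.5, 95, 0, 0, -0.008],
])

```text
clock: 2.53
position: [528.4, -40.4, 154.4]
eef_rot: [2.976, -1.005, -0.001]
contact_force: [-0.6, -0.4, 0.5]
width: 0.682
```

```bash
python3 - <<'E'
from go import *
import cv2
print(delta([528.5,-40.1,135],-127.2))
c=manip.calibration("wrist");im=manip.snapshot("wrist")
cv2.imwrite("pics/w2.png",im[:,:,::-1])
p=np.array([528.5,-40.1,86]);q=R.from_rotvec(c['rotation']).inv().apply(p-c['origin']);print(q[:2]/q[2]*c['fx']+[c['cx'],c['cy']])
E
```

```text
(array([-0.1, -0.3, 19.4]), array([ 0.001,  0.001, -0.002]), array([528.4, -40.4, 154.4]), array([-0.1 ,  0.51,  1.93, -0.  ,  0.71,  2.12]), 2.5333)
[314.87833143 264.38346173]
```

View pics/w2.png

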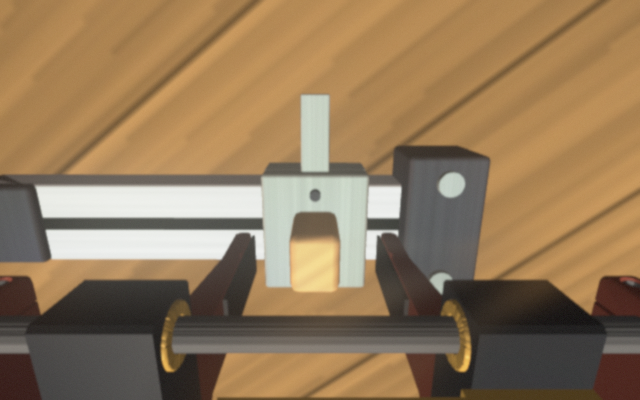

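The knob top is centred at (314.5,265), which matches the predicted (314.9,264.4) and lies midway between the fingers. The pin is visible at (315,195). Descending 19 mm and closing.

>>> jog_arm([
  [0, 0, 8, 0, 0, 0],
  [0, 0, 16, 0, 0, 0],
  [0, 0, 19, 0, 0, 0],
  [0, 0, 19, 0, 0, 0],
])

```text
clock: 2.92
position: [528.2, -39.8, 134.9]
eef_rot: [2.977, -1.003, -0.002]
contact_force: [-0.2, -1.0, 0.2]
width: 0.684
```

>>> jog_arm([
  [0, 0, 0, 0, 0, 0],
  [0, 0, 0, 0, 0, 0],
  [0, 0, 0, 0, 0, 0],
  [0, 0, 0, 0, 0, 0],
  [0, 0, 0, 0, 0, 0],
  [0, 0, 0, 0, 0, 0],
  [0, 0, 0, 0, 0, 0],
  [0, 0, 0, 0, 0, 0],
], gripper=0, newtons=30)

```text
clock: 3.58
position: [528.7, -39.9, 135.8]
eef_rot: [-2.977, 1.004, -0.0]
contact_force: [-1.1, -0.4, 1.8]
width: 0.271
```

```bash
python3 - <<'E'
from go import *
import cv2
s=manip.state();print(s['width']*87.8,s['contact_force'],s['position'],s['clock'])
c=manip.calibration("wrist");im=manip.snapshot("wrist")
cv2.imwrite("pics/w3.png",im[:,:,::-1])
E
```

```text
23.75446656135931 [-1.09362229 -0.39153707  1.75667202] [528.74288329 -39.88439782 135.83699433] 3.5833
```

View pics/w3.png

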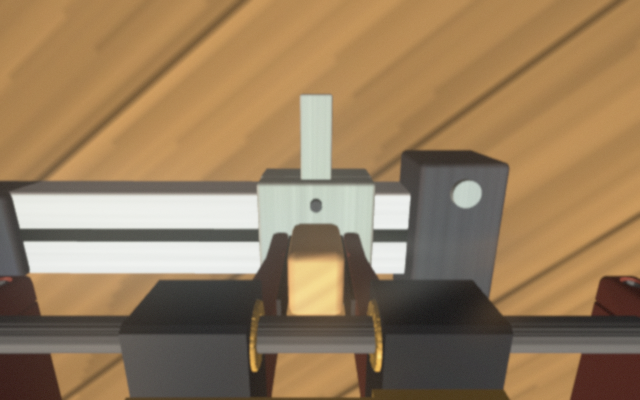

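The knob is held at 23.75 mm between the pads. The pin is still visible at (316,205), and the block's inner edge is at x≈408. Tool +y points towards the wide block, so I push that way.

>>> jog_arm([
  [0, 1, 0, 0, 0, 0],
  [0, 3, 0, 0, 0, 0],
  [0, 5, 0, 0, 0, 0],
  [0, 7, 0, 0, 0, 0],
  [0, 9, 0, 0, 0, 0],
  [0, 11, 0, 0, 0, 0],
  [0, 13, 0, 0, 0, 0],
  [0, 15, 0, 0, 0, 0],
  [0, 17, 0, 0, 0, 0],
  [0, 18, 0, 0, 0, 0],
])

```text
clock: 4.47
position: [517.6, -54.5, 135.8]
eef_rot: [2.977, -1.004, 0.0]
contact_force: [0.6, 4.2, 5.0]
width: 0.268
```

>>> jog_arm([
  [0, 1, 0, 0, 0, 0],
  [0, 2, 0, 0, 0, 0],
  [0, 3, 0, 0, 0, 0],
  [0, 4, 0, 0, 0, 0],
])

```text
clock: 4.8
position: [515.3, -57.5, 135.8]
eef_rot: [-2.977, 1.004, -0.0]
contact_force: [4.0, 9.7, 3.5]
width: 0.275
```

>>> jog_arm([
  [0, 1, 0, 0, 0, 0],
  [0, 2, 0, 0, 0, 0],
  [0, 2, 0, 0, 0, 0],
  [0, 2, 0, 0, 0, 0],
])

```text
clock: 5.13
position: [515.2, -57.7, 135.8]
eef_rot: [-2.975, 1.003, -0.002]
contact_force: [6.7, 15.6, 2.0]
width: 0.277
```

```bash
python3 - <<'E'
from go import *
import cv2
s=manip.state();print(s['width']*87.8,s['contact_force'],s['position'],s['clock'])
im=manip.snapshot("wrist")
cv2.imwrite("pics/w4.png",im[:,:,::-1])
E
```

```text
24.356979207606877 [ 6.67376936 15.60299344  1.95080792] [515.16879392 -57.67837063 135.81183932] 5.1333
```

View pics/w4.png

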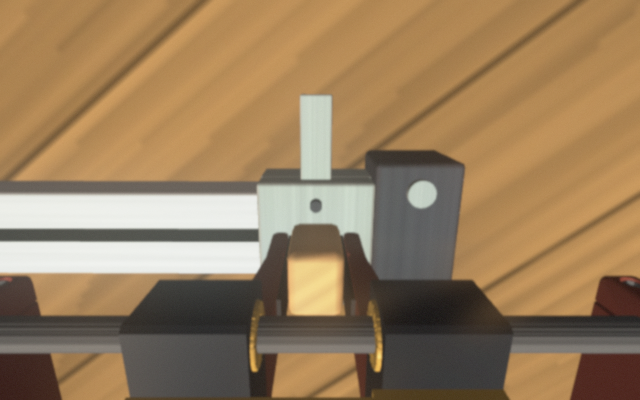

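It is solid against the block: the plate edge meets the block at x≈374, and the force rose to 17 N with no further motion. The zero reference is TCP (515.2, −57.7). Now I slide towards the cap, quickly to about 60 mm.

>>> jog_arm([
  [0, -3, 0, 0, 0, 0],
  [0, -8, 0, 0, 0, 0],
  [0, -13, 0, 0, 0, 0],
  [0, -18, 0, 0, 0, 0],
  [0, -23, 0, 0, 0, 0],
  [0, -28, 0, 0, 0, 0],
  [0, -33, 0, 0, 0, 0],
  [0, -38, 0, 0, 0, 0],
  [0, -43, 0, 0, 0, 0],
  [0, -48, 0, 0, 0, 0],
  [0, -53, 0, 0, 0, 0],
  [0, -56, 0, 0, 0, 0],
])

```text
clock: 6.18
position: [547.5, -15.3, 135.8]
eef_rot: [2.975, -1.003, -0.001]
contact_force: [-3.1, -4.1, 7.5]
width: 0.273
```

```bash
cat > p.py <<'E'
from go import *
def rep():
    s=manip.state();u=np.array([.605,.796,0]);v=np.array([.796,-.605,0]);d=s['position']-[515.2,-57.7,135.8]
    print('slide %.1f lat %.1f z %.1f  F along %.1f lat %.1f z %.1f w %.2f t %.2f'%(d@u,d@v,d[2],s['contact_force']@u,s['contact_force']@v,s['contact_force'][2],s['width']*87.8,s['clock']), s['ft_torque'].round(2))
E
python3 -c "
from p import *
import cv2
rep();cv2.imwrite('pics/w5.png',manip.snapshot('wrist')[:,:,::-1])"
```

```text
slide 53.3 lat 0.1 z 0.0  F along -5.1 lat 0.0 z 7.5 w 23.93 t 6.18 [-0.36  0.22 -0.16]
```

View pics/w5.png

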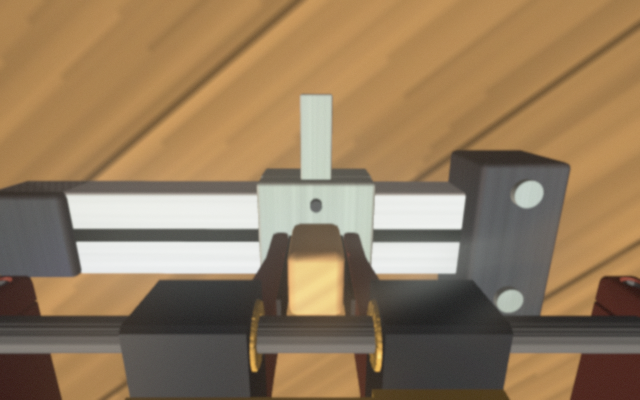

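At 53 mm, with the pin still proud at (316,205). Now finer steps.

>>> jog_arm([
  [0, -2, 0, 0, 0, 0],
  [0, -4, 0, 0, 0, 0],
  [0, -6, 0, 0, 0, 0],
  [0, -8, 0, 0, 0, 0],
  [0, -9, 0, 0, 0, 0],
  [0, -9, 0, 0, 0, 0],
])

```text
clock: 6.73
position: [553.3, -7.8, 135.8]
eef_rot: [2.976, -1.003, -0.0]
contact_force: [-0.4, -0.5, 5.9]
width: 0.273
```

>>> jog_arm([
  [0, -1, 0, 0, 0, 0],
  [0, -2, 0, 0, 0, 0],
  [0, -3, 0, 0, 0, 0],
  [0, -3, 0, 0, 0, 0],
])

```text
clock: 7.07
position: [555.1, -5.5, 135.8]
eef_rot: [2.976, -1.003, -0.0]
contact_force: [-1.8, 0.3, 5.6]
width: 0.273
```

>>> jog_arm([
  [0, -1, 0, 0, 0, 0],
  [0, -2, 0, 0, 0, 0],
  [0, -3, 0, 0, 0, 0],
  [0, -3, 0, 0, 0, 0],
])

```text
clock: 7.4
position: [557.1, -2.8, 135.8]
eef_rot: [2.977, -1.004, 0.0]
contact_force: [-0.4, 2.2, 5.0]
width: 0.271
```

>>> jog_arm([
  [0, -1, 0, 0, 0, 0],
  [0, -2, 0, 0, 0, 0],
  [0, -3, 0, 0, 0, 0],
  [0, -3, 0, 0, 0, 0],
])

```text
clock: 7.73
position: [559.2, 0.0, 135.8]
eef_rot: [-2.976, 1.004, -0.001]
contact_force: [2.4, 5.4, 3.4]
width: 0.272
```

The force along the rail has turned positive (about +5.7 N), so the slide is being drawn forward. Checking the pin.

```bash
python3 -c "
from p import *
import cv2
rep();im=manip.snapshot('wrist')[:,:,::-1];cv2.imwrite('pics/w6.png',im)
a=cv2.imread('pics/w5.png')[165:245,250:382];b=im[165:245,250:382]
cv2.imwrite('pics/w6c.png',cv2.resize(cv2.hconcat([a,b.copy()]),None,fx=3,fy=3,interpolation=cv2.INTER_CUBIC))"
```

```text
slide 72.6 lat 0.1 z 0.0  F along 5.8 lat -1.3 z 3.4 w 23.85 t 7.73 [ 0.97 -0.14 -0.08]
```

View pics/w6c.png

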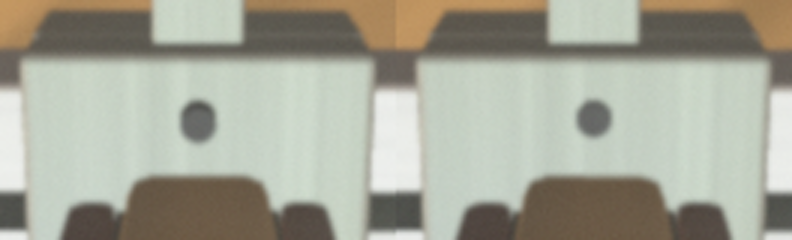

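The pin has changed from an elongated, proud shape with a dark side (left) to a round, nearly flush one (right), so the ball is dropping into the notch. The slide is still pulling forward, so I ease on to find the middle.

>>> jog_arm([
  [0, -0.5, 0, 0, 0, 0],
  [0, -1, 0, 0, 0, 0],
  [0, -1, 0, 0, 0, 0],
  [0, -1, 0, 0, 0, 0],
])

```text
clock: 8.12
position: [559.8, 0.8, 135.8]
eef_rot: [-2.977, 1.003, -0.001]
contact_force: [1.3, 4.6, 5.4]
width: 0.276
```

```bash
python3 -c "
from p import *
rep()"
```

```text
slide 73.6 lat 0.1 z 0.0  F along 4.4 lat -1.7 z 5.4 w 24.22 t 8.12 [ 0.76 -0.21 -0.1 ]
```

>>> jog_arm([
  [0, -0.5, 0, 0, 0, 0],
  [0, -1, 0, 0, 0, 0],
  [0, -1, 0, 0, 0, 0],
  [0, -1, 0, 0, 0, 0],
])

```text
clock: 8.45
position: [560.3, 1.4, 135.8]
eef_rot: [2.977, -1.003, 0.001]
contact_force: [0.2, 3.3, 5.5]
width: 0.271
```

```bash
python3 -c "
from p import *
import cv2
rep();im=manip.snapshot('wrist')[:,:,::-1];cv2.imwrite('pics/w7.png',im)
a=cv2.imread('pics/w6.png')[165:245,250:382];b=im[165:245,250:382]
cv2.imwrite('pics/w7c.png',cv2.resize(cv2.hconcat([a,b.copy()]),None,fx=3,fy=3,interpolation=cv2.INTER_CUBIC))"
```

```text
slide 74.3 lat 0.1 z 0.0  F along 2.8 lat -1.9 z 5.5 w 23.81 t 8.45 [ 0.6  -0.09 -0.13]
```

View pics/w7c.png

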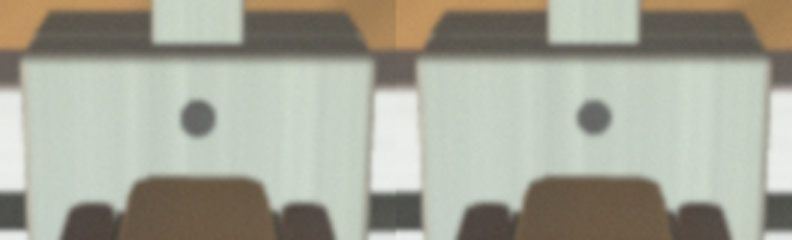

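>>> jog_arm([
  [0, -0.5, 0, 0, 0, 0],
  [0, -1, 0, 0, 0, 0],
  [0, -1, 0, 0, 0, 0],
  [0, -1, 0, 0, 0, 0],
])

```text
clock: 8.83
position: [560.6, 1.8, 135.8]
eef_rot: [2.976, -1.003, -0.0]
contact_force: [-1.0, 0.6, 6.8]
width: 0.273
```

```bash
python3 -c "
from p import *
rep()"
```

```text
slide 74.9 lat 0.1 z -0.0  F along -0.1 lat -1.2 z 6.8 w 23.93 t 8.83 [ 0.28 -0.04 -0.16]
```

>>> jog_arm([
  [0, -0.5, 0, 0, 0, 0],
  [0, -1, 0, 0, 0, 0],
  [0, -1, 0, 0, 0, 0],
  [0, -1, 0, 0, 0, 0],
])

```text
clock: 9.17
position: [561.0, 2.3, 135.8]
eef_rot: [2.976, -1.003, -0.001]
contact_force: [-1.4, -0.5, 7.9]
width: 0.272
```

```bash
python3 -c "
from p import *
import cv2
rep();im=manip.snapshot('wrist')[:,:,::-1];cv2.imwrite('pics/w8.png',im)
L=[cv2.imread('pics/w%d.png'%i)[190:220,300:332] for i in (5,6,7,8)]
cv2.imwrite('pics/w8c.png',cv2.resize(cv2.hconcat(L),None,fx=6,fy=6,interpolation=cv2.INTER_CUBIC))
for l in L:
  g=255-cv2.cvtColor(l,cv2.COLOR_BGR2GRAY).astype(float);g=np.clip(g-90,0,None);y,x=np.mgrid[:30,:32];print((g*y).sum()/g.sum(),(g*x).sum()/g.sum(),(g>20).sum(), np.ptp(np.where(g>20)[0]))"
```

```text
slide 75.5 lat 0.2 z -0.0  F along -1.3 lat -0.8 z 7.9 w 23.87 t 9.17 [ 0.09  0.01 -0.11]
14.665150888797024 15.603141794129806 122 12
13.99123268455199 15.55304225846046 100 10
13.738357843137255 15.608047385620916 91 10
13.744802282918874 15.619649408887078 91 10
```

View pics/w8c.png

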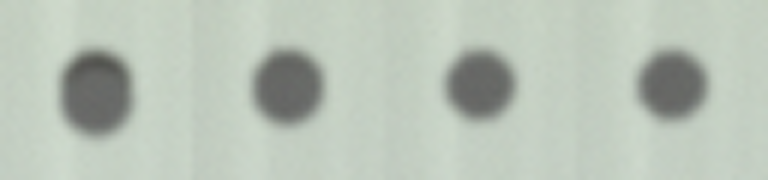

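The pin is equally flush at 74.3 and 75.5 mm (centroid 13.74 at both) and the force crosses zero at 74.9 mm, so the middle is at about 74.9. I back off 0.5 mm and let it settle.

>>> jog_arm([
  [0, 0.5, 0, 0, 0, 0],
  [0, 0.5, 0, 0, 0, 0],
  [0, 0.5, 0, 0, 0, 0],
  [0, 0.5, 0, 0, 0, 0],
  [0, 0.5, 0, 0, 0, 0],
  [0, 0.5, 0, 0, 0, 0],
  [0, 0.5, 0, 0, 0, 0],
  [0, 0.5, 0, 0, 0, 0],
  [0, 0.5, 0, 0, 0, 0],
  [0, 0.5, 0, 0, 0, 0],
  [0, 0.5, 0, 0, 0, 0],
  [0, 0.5, 0, 0, 0, 0],
])

```text
clock: 10.22
position: [560.9, 2.2, 135.8]
eef_rot: [2.976, -1.003, -0.0]
contact_force: [-0.6, -0.1, 6.2]
width: 0.267
```

```bash
python3 -c "
from p import *
import cv2
rep();im=manip.snapshot('wrist')[:,:,::-1].copy();rep();print(manip.state()['qvel'].round(4));cv2.imwrite('pics/w9.png',im)
t=manip.snapshot('top')[:,:,::-1];cv2.imwrite('pics/top9.png',t)
l=im[190:220,300:332]
g=255-cv2.cvtColor(l,cv2.COLOR_BGR2GRAY).astype(float);g=np.clip(g-90,0,None);y,x=np.mgrid[:30,:32];print((g*y).sum()/g.sum(),(g>20).sum())"
```

```text
slide 75.3 lat 0.2 z 0.0  F along -0.4 lat -0.4 z 6.2 w 23.47 t 10.22 [ 0.21 -0.04 -0.17]
slide 75.3 lat 0.1 z -0.0  F along -1.2 lat 0.1 z 7.4 w 23.91 t 10.27 [ 0.19 -0.02 -0.12]
[-0.0006 -0.0011  0.001   0.0018  0.0005  0.0003]
13.73501125434827 89
```

View pics/w9.png

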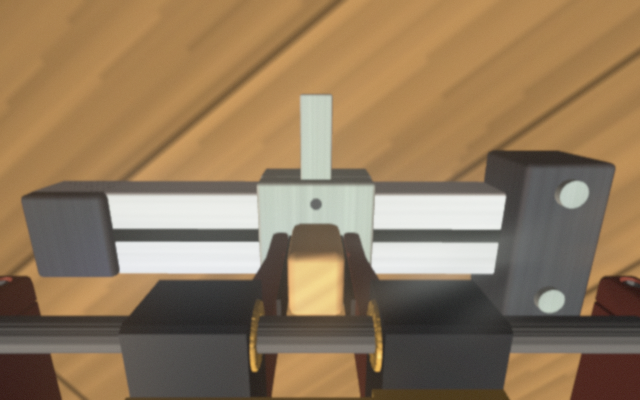

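View pics/top9.png

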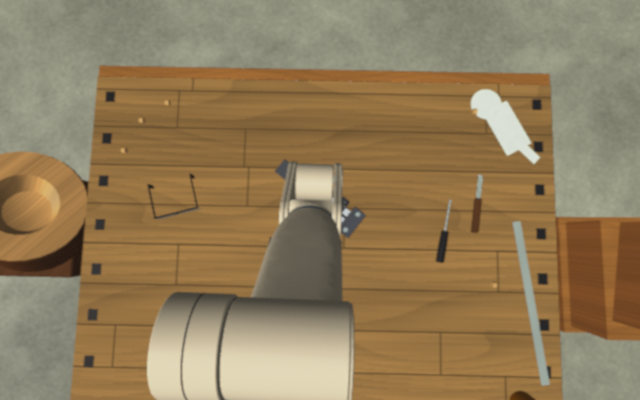

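The pin at (316,204) is flush and round, the knob is still gripped, and the slide is at rest. The glasses, screwdriver and knife are where they started. Handing in.

```bash
python3 -c "
from p import *
manip.job_done();rep()"
```

```text
the job is handed in; nothing more can be done
the job is handed in; nothing more can be done
```

The length stop is set: the slide sits in its notch with the gripper still holding the knob, and the job is handed in (no verdict is reported).

- **Against the end block:** I gripped the knob along the rail with 30 N and pushed the slide back. It came up solid: the force rose to about 17 N with no further motion, and the picture showed the plate flush against the block.
- **Into the notch:** Sliding the other way, the slide began pulling forward at about 70–73 mm from the end block. The force crossed zero at about 75 mm.
- **Last checks:** The tell-tale pin is round and flush, looking the same at 74.3, 75.5 and the final 75.3 mm. The arm's joints were at rest, the force along the rail was about 1 N, and the jaws stood at about 23.9 mm on the 24 mm knob.
- **Bystanders:** In the top view the screwdriver, knife and glasses are where they started.
- **Discrepancies:** There is a steady vertical push of 6–7 N on the tool. My single-view estimate of the distance between the rail's end faces was 215 mm against the stated 220 mm. Neither affected the result.

It took about 10 s of the 61 s allowed.

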